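# Fish the wooden turner out of the dish drainer

### The arm

A 6-joint arm with a two-finger parallel gripper is mounted at the origin on a cart in front of the work surface, level with it; the furniture and walls round the work are solid. World frame = base frame: x ahead of the robot, y to its left, z up, the work surface at z = 0. Lengths are in mm, angles in degrees, forces in N, time in s.
With the tool pointing down it reaches from about 400 to 825 mm from the base axis. Payload 7 kg.
Tool frame: the origin (TCP) lies midway between the tips of the shut fingers; the grasp point (between the pads) lies 19 mm behind it; z points along the fingers, y is the line along which they close (so a half turn about z gives the same grasp; the last joint's range is limited). The gripper opens to 88 mm and grips with 3 to 60 N. Pads are 19 mm wide; open, the fingers measure 130 mm over their backs; the gripper's body (78 mm by 193 mm) begins 47 mm behind the grasp point.
Start: joints at [90.82, 20.546, 0.682, 0, -70.136, -16.507], TCP at [182.524, 649.831, 226.561] pointing down, gripper open.
Joint ranges: [-176.03, 176.03], [-82.01, 121.73], [-58.28, 71.71], [-173.87, 95.51], [-174.79, -0.11], [-173.66, 173.66]. Speed limits (degrees/s): [136.94, 136.94, 172.46, 180, 180, 180].

### API

Orientations are given as a 3x3 rotation matrix whose columns are the frame's x, y, z axes.
In Python, from plant import manip, snapshot, camera_params gives the robot as it stands.
- The arm moves only by the shell command python3 -m handwheel 'ROWS'. ROWS is JSON, a list of rows, each a list of 3 entries, a list of its own where there are three numbers: the gripper's target within -1 to 1 (shut at 1, half-way at 0, fully open at -1), then the shift along the tool's x, y, z as a fraction of full scale, then the turn, a rotation vector about the tool's x, y, z as a fraction of full scale. In form: [[hand, [x, y, z], [rx, ry, rz]], ...]. A call has 1 to 20 rows; each row is the pose to reach, as a shift and turn from the pose commanded when the call began, along the tool's axes at that moment, turning the shorter way round; what a row does not reach only later rows make up. Full scale, the value 1, is 8 cm for a shift and 360 degrees for a turn. A row lasts 1/10 s, in which the tool goes at most 50 mm and 8.59 degrees, less where a joint would pass 70% of its speed; a pose out of reach is approached as far as the arm can. A call with a number of a shift or a turn outside -1 to 1 is refused whole. A call with a gripper value outside its range is refused whole. The fingers move at their own pace and stop on an object; the grip force is fixed at half the most. Time passes only in rows, so rows that repeat a pose let the fingers close. It gives the time, the measured TCP pose, the force, the opening and the grip force at its end, in the units of the state.
- manip.state(): the state, without advancing time (a new reading comes with each control period).
- snapshot(name): name is "side" or "top"; returns the picture (420x560x3 uint8, blue, green, red); there is no depth.
- camera_params(name): a dict with "fx", "fy", "cx", "cy" (pixels), "distortion" ([k1, k2, p1, p2, k3] as OpenCV has them; the pictures are not rectified), "rvec" (rotation vector, rad) and "tvec" (3), from world to camera coordinates, as OpenCV has them. Camera axes: x right, y down, z forward; pixel columns grow to the right and rows downward; lengths in mm; the calibration is good to about 2 mm. A picture is of the moment at which its call begins. camera_params takes no time and is no camera call.
- manip.job_done(): hands the job in; it is judged then, once.
The state is a dict: "t": time; "qpos": joint angles; "qvel": joint speeds; "effort": joint torques, N m; "tool_pos": TCP position; "ee_rot": TCP orientation; "force": force on the tool from outside, world axes, zero at the start; "wrist_torque": the same for the moment, N m; "width": finger opening in mm; "finger_force": force on a finger pad.
Only numpy, scipy, OpenCV 4.12 (cv2) and the standard library are available. Lean on these libraries where they do the work, as an engineer would, in place of code of your own. Each camera call takes 0.05 s, during which the arm holds its last target. There are 200 camera calls.

### The job

The wooden turner has slipped under the wire deck of the dish drainer and is longer than the opening in the deck. Take it by the handle, slide and tilt it so that the handle end comes up through the opening first while the blade is still under the wires, then draw it right out and finish with the gripper still holding it still in the air over the drainer, every part of it at least 5 cm above the wires and touching nothing else. Do not drag, lift or tip the drainer, and leave the cup and glass on it and everything else on the worktop standing where they are.

Things in the scene. Friction and masses are not known exactly. Their poses are not given: they have to be found in the camera images.
- drainer: loose dish drainer, 1.8 kg: deep grey drip tray, 190 (x) by 350 mm (y) outside, walls 5 mm, closed by a fixed deck of 6 mm steel wires, undersides 57 and tops 63 mm above the worktop. Origin: centre of its underside; z up, y along it, roughly to the robot's left. Inside: x -90 to 90, y -170 to 170; lengthwise ribs on the floor, tops at z 14 mm; cup and glass stand on the deck
- opening (a point): centre of the one opening in the drainer's deck, at the wires' tops; axes as the drainer's, at y = +45 mm in its frame. The opening spans x -70 to 70, y -45 to 135 mm in the drainer's frame (wire centre lines). Towards -y lengthwise wires close the deck to y = -170, towards +y a short wired lip to +170. It is the only way out
- turner: flat wooden turner, 260 mm long, 55 to 90 g, flat on the ribs in the drainer, nearly along its y, handle to +y. Origin: middle of its length, on its underside, near its centre of mass (within 15 mm); y towards the handle end, z up. Handle y -5 to 130, 20 wide, 16 thick; blade y -130 to -40, 58 wide, 8 thick; neck between, 30 wide, 9 thick (mm)
- handle_end (a point): middle of the end face of the turner's handle (y = 130, z = 8 mm in its frame). At the start 15 to 29 mm of the handle is under the short lip: slid about 40 mm towards -y it comes free and can be tipped up
- blade_end (a point): middle of the end edge of the turner's blade (y = -130, z = 4 mm in its frame), at the start under the long wired end with 60 to 74 mm of free room behind it
- white_cup: white cup, 80 mm wide, 88 mm tall, on the wire deck of the drainer at its long wired end; origin at the centre of its underside, z up
- rinsed_glass: clear drinking glass, 81 mm wide, 91 mm tall, beside the cup on the same wired end of the drainer; origin at the centre of its underside, z up
- mustard: squat glass jar with a grey lid, 73 mm wide, 126 mm tall, on the worktop at the right near the stove; origin at the centre of its underside, z up
- supplement: small white jar with a pale lid, 54 mm wide, 96 mm tall, on the worktop at the right; origin at the centre of its underside, z up
- tea_box: dark cube-like carton, 71x73x81 mm, on the worktop at the right; origin at the centre of its underside, z up
- pot: small white food pot with a foil lid, 72 mm wide, 71 mm tall, on the worktop at the front left by the sink; origin at the centre of its underside, z up
- peeler: black-handled peeler lying flat on the worktop at the front left, 170x25x18 mm; origin at the centre of its underside
Mind the look-alikes: they are no part of the job. Leave any green look-alike of the mustard alone.

How it is judged:
By the outcome, as a careful person would: the job done as asked, in the order asked, and still so for the second after the job is handed in, while the arm keeps its last pose, push and grip.
It also fails if it takes over 45 s, if anything falls off the work surface, if the arm or the gripper's body presses on something with over 40 N, if the wrist force passes 120 N, or if a joint passes its speed limit or range.

## Working session

There is one attempt and no reset: what is moved stays moved. The work goes in short steps, Python scripts to look and compute and a shell command to move; the robot and the scene stay as the last step left them, time stands still between calls to the robot, and variables do not carry over. Pictures are saved under pics/ and viewed, at most 10 in all, crops included, and the job is handed in when it is done.

```bash
mkdir -p pics; ls
python3 - <<'E'
from plant import manip, snapshot, camera_params
import cv2
for n in("side","top"):
    cv2.imwrite(f"pics/{n}0.png",snapshot(n)); print(camera_params(n))
s=manip.state();print(s)
E
```

```text
pics
{'fx': 451.46263809807664, 'fy': 451.46263809807664, 'cx': 280.2392245001401, 'cy': 210.7107762277846, 'distortion': array([-0.1183173,  0.       ,  0.       ,  0.       ,  0.       ]), 'rvec': array([ 0.19004438, -2.84412838,  1.24858426]), 'tvec': array([ 552.365594  ,   72.32628187, 1358.12388453])}
{'fx': 391.60594562919874, 'fy': 391.60594562919874, 'cx': 282.2000483481825, 'cy': 207.41327791434884, 'distortion': array([-0.07780282,  0.        ,  0.        ,  0.        ,  0.        ]), 'rvec': array([ 2.22988582, -2.17130535,  0.09313027]), 'tvec': array([  44.12870329,  563.06209239, 1296.70373798])}
{'t': 0.1, 'qpos': array([ 9.08192495e+01,  2.05874191e+01,  6.38934848e-01, -1.70947386e-02,
       -7.01346259e+01, -1.65063414e+01]), 'qvel': array([ 0.09231105, -0.05645562,  0.03372009,  0.07666503, -0.07330022,
        0.07620487]), 'effort': array([-1.83601682e-03, -5.84164846e+01,  2.93755013e+01,  7.01574907e+00,
        1.01537336e-02, -4.51062726e-05]), 'tool_pos': array([182.42686289, 649.43502993, 225.71672072]), 'ee_rot': array([[ 9.62725231e-01, -2.70481167e-01, -2.59836637e-04],
       [-2.70481254e-01, -9.62724143e-01, -1.45439549e-03],
       [ 1.43235586e-04,  1.47046418e-03, -9.99998909e-01]]), 'force': array([-0.43626418,  0.10659629, -0.25351747]), 'wrist_torque': array([-0.01381619, -0.02336178,  0.00835018]), 'finger_force': 0.0, 'width': 87.3752006743253}
```

View pics/side0.png

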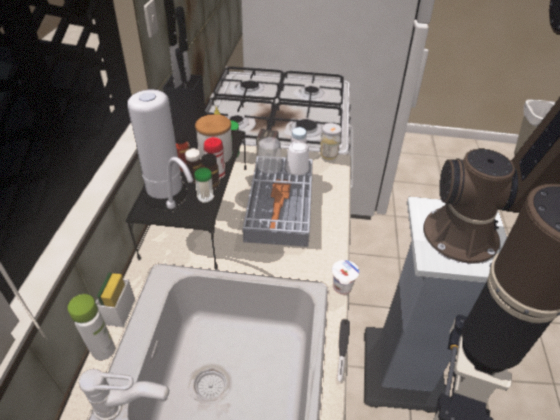

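View pics/top0.png

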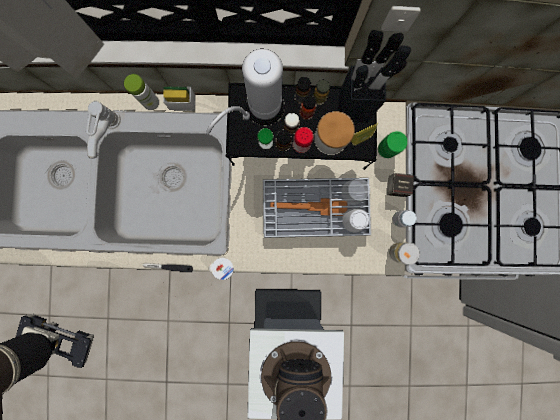

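Side view: the turner (orange) lies in the drainer around (279,203). Top view: the drainer spans about (264..370, 178..237), with the turner's handle to the left at about (275..320, 207). The cup is at (357,220) and the glass at (357,187). Possible mix-ups, all in the top view: orange-brown jar lid (336,130), red lid (304,136) and mustard (406,253). The turner is the only flat orange thing inside the drainer, so I'll check it in a close crop.

```bash
cat > h.py <<'E'
import numpy as np, cv2
from plant import manip, snapshot, camera_params
def cam(n):
    c=camera_params(n);K=np.array([[c['fx'],0,c['cx']],[0,c['fy'],c['cy']],[0,0,1]]);return K,c['distortion'],cv2.Rodrigues(c['rvec'])[0],c['tvec']
def ray(n,px,z):
    K,D,R,t=cam(n);u=cv2.undistortPoints(np.array(px,float).reshape(-1,1,2),K,D).reshape(-1,2)
    d=np.c_[u,np.ones(len(u))]@R;o=-R.T@t
    return o+d*((np.reshape(z,(-1,1))-o[2])/d[:,2:])
def proj(n,P):
    K,D,R,t=cam(n);return cv2.projectPoints(np.array(P,float).reshape(-1,1,3),cv2.Rodrigues(R)[0],t,K,D)[0].reshape(-1,2)
def orange(im):
    h=cv2.cvtColor(im,cv2.COLOR_BGR2HSV);return cv2.inRange(h,(4,130,60),(18,255,255))
E
python3 - <<'E'
from h import *
t=snapshot("top");s=snapshot("side")
a=cv2.resize(t[168:246,255:380],None,fx=6,fy=6,interpolation=cv2.INTER_CUBIC)
b=cv2.resize(s[145:250,235:325],None,fx=5,fy=5,interpolation=cv2.INTER_CUBIC)
cv2.imwrite("pics/t1.png",a);cv2.imwrite("pics/s1.png",b)
m=orange(t);m[:178]=0;m[237:]=0;m[:,:264]=0;m[:,345:]=0
ys,xs=np.nonzero(m);P=ray("top",np.c_[xs,ys],26)[:,:2]
print(len(xs),xs.min(),xs.max())
for y in np.arange(-400,400,15):
    q=P[abs(P[:,1]-y)<7.5]
    if len(q):print(y,len(q),q[:,0].min().round(),q[:,0].mean().round(),q[:,0].max().round())
E
```

```text
578 270 344
-145 36 541.0 567.0 588.0
-130 44 541.0 569.0 588.0
-115 42 541.0 568.0 588.0
-100 34 543.0 566.0 594.0
-85 67 543.0 569.0 597.0
-70 67 543.0 568.0 593.0
-55 35 555.0 569.0 582.0
-40 44 555.0 568.0 582.0
-25 30 555.0 569.0 582.0
-10 29 561.0 569.0 578.0
5 24 561.0 569.0 577.0
20 30 560.0 569.0 577.0
35 24 560.0 568.0 577.0
50 25 563.0 569.0 576.0
65 20 562.0 569.0 576.0
80 10 562.0 569.0 575.0
95 17 565.0 571.0 578.0
```

View pics/t1.png

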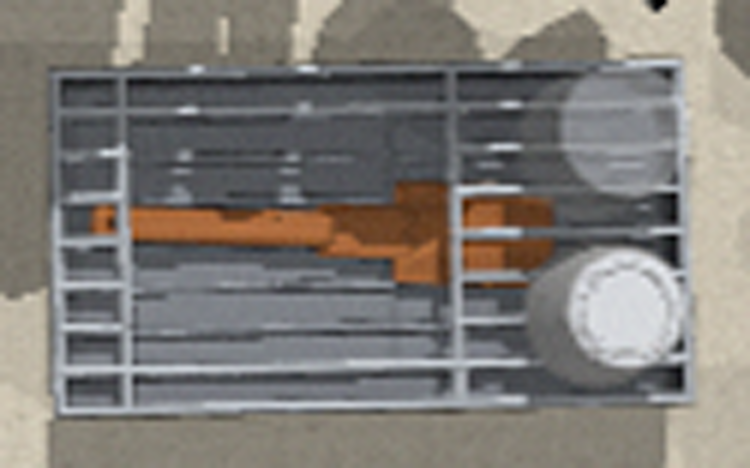

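View pics/s1.png

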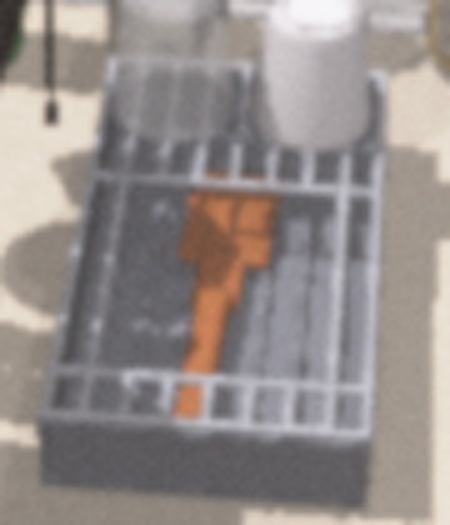

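The crops confirm the choice: the orange turner is under the deck. In the top crop its handle end is at about (95,220) and the blade end at about (550,230). The cross wires are at x≈123 and x≈456, and the deck corners at (55,72), (680,65), (690,405) and (60,410).

Run:
```python
from h import *
f=lambda L:[(254.5+x/6+.0,167.5+y/6) for x,y in L]
C=ray("top",f([(55,72),(680,65),(690,405),(60,410)]),62)
print("corners",C.round(1).tolist(),"centre",C.mean(0).round(1))
print("sides",[np.linalg.norm(C[i]-C[i-1]).round() for i in range(4)])
v=(C[0]+C[3]-C[1]-C[2]);print("yaw of y axis from world y (deg)",np.degrees(np.arctan2(-v[0],v[1])))
print("crosswires",ray("top",f([(121,85),(127,400),(451,85),(461,400)]),62).round(1).tolist())
g=lambda L:[(234.5+x/5,144.5+y/5) for x,y in L]
print("side crosswires",ray("side",g([(58,372),(370,390),(95,178),(372,190)]),62).round(1).tolist())
print("rim", ray("side",g([(45,418),(368,435)]),62).round(1).tolist())
print("handle end top",ray("top",f([(93,220)]),[22]).round(1), "blade end",ray("top",f([(553,232)]),22).round(1))
print("handle pts side, z30", ray("side",g([(187,418),(200,375),(210,330)]),30).round(1).tolist())
print("handle mid top", ray("top",f([(140,224),(300,227)]),30).round(1).tolist())
```

```text
corners [[648.1, 122.7, 62.0], [662.2, -218.7, 62.0], [476.7, -226.4, 62.0], [465.6, 114.7, 62.0]] centre [563.2 -51.9  62. ]
sides [np.float64(183.0), np.float64(342.0), np.float64(186.0), np.float64(341.0)]
yaw of y axis from world y (deg) 2.115901217343065
crosswires [[642.1, 86.8, 62.0], [471.9, 78.9, 62.0], [647.3, -92.8, 62.0], [476.4, -101.3, 62.0]]
side crosswires [[645.8, 91.3, 62.0], [466.5, 79.9, 62.0], [654.4, -87.3, 62.0], [479.4, -101.7, 62.0]]
rim [[646.4, 129.3, 62.0], [464.8, 116.2, 62.0]]
handle end top [[571.1 100.2  22. ]] blade end [[ 571.5 -157.4   22. ]]
handle pts side, z30 [[571.3, 85.7, 30.0], [568.6, 48.6, 30.0], [567.8, 8.5, 30.0]]
handle mid top [[569.1, 74.1, 30.0], [569.8, -14.6, 30.0]]
```

Measured: the deck is 342x184 mm (should be about 350x190, so it fits). Its centre is near (563,-52) with a yaw of about 2°. The cross wires are at y≈+83 and -97. The turner lies at x≈569.5 from y=-157 to +100, which gives 258 mm against the stated 260, with 17 mm under the lip. I'll start moving and measure the tall neighbours on the way.

```bash
for i in 1; do
python3 -m handwheel '[[-1,[0.5,0.45,0],[0,0,0]],[-1,[1,0.9,0],[0,0,0]],[-1,[1,0.9,0],[0,0,0]]]'
python3 -m handwheel '[[-1,[0.5,0.45,0],[0,0,0]],[-1,[1,0.9,0],[0,0,0]],[-1,[1,0.9,0],[0,0,0]]]'
python3 -m handwheel '[[-1,[0.5,0.45,0],[0,0,0]],[-1,[1,0.9,0],[0,0,0]],[-1,[1,0.9,0],[0,0,0]]]'
done
python3 - <<'E'
from h import *
def tri(a,b):
    A=[];B=[]
    for n,p in(("side",a),("top",b)):
        P0,P1=ray(n,[p],0)[0],ray(n,[p],300)[0];d=(P1-P0)/np.linalg.norm(P1-P0);M=np.eye(3)-np.outer(d,d);A.append(M);B.append(M@P0)
    return np.linalg.solve(sum(A),sum(B)).round()
print("shelf corner L",tri((213,222),(229,160)),"green cap",tri((203,175),(265,135)),"cup top",tri((299,137),(357,219)))
f=lambda L:[(254.5+x/6,167.5+y/6) for x,y in L]
print("cup rim pts z151",ray("top",f([(570,315),(685,315)]),151).round(),"glass top z154",ray("top",f([(563,125),(690,125)]),154).round())
print(manip.state()['tool_pos'],manip.state()['qpos'].round(1))
E
```

```text
t: 0.5
tool_pos: [241.7, 555.1, 226.8]
ee_rot: [[0.962, -0.272, -0.0], [-0.272, -0.962, -0.001], [-0.0, 0.001, -1.0]]
force: [0.2, 0.8, 0.3]
width: 87.5
finger_force: 0.0
t: 0.8
tool_pos: [299.1, 464.3, 226.9]
ee_rot: [[0.962, -0.273, -0.0], [-0.273, -0.962, -0.0], [-0.0, 0.0, -1.0]]
force: [0.0, 0.5, 0.3]
width: 87.4
finger_force: 0.0
t: 1.1
tool_pos: [356.4, 373.8, 226.8]
ee_rot: [[0.962, -0.273, -0.0], [-0.273, -0.962, -0.0], [-0.0, 0.0, -1.0]]
force: [-0.2, 0.3, 0.1]
width: 87.7
finger_force: 0.0
shelf corner L [696. 226. 170.] green cap [752. 118. 231.] cup top [ 523. -156.  193.]
cup rim pts z151 [[ 521. -142.  151.]
 [ 522. -201.  151.]] glass top z154 [[ 617. -137.  154.]
 [ 619. -202.  154.]]
[356.43355829 373.80210121 226.79499291] [ 68.2   5.5 -19.   -0.  -65.4   6. ]
```

```bash
python3 -m handwheel '[[-1,[0.5,0.45,0],[0,0,0]],[-1,[1,0.9,0],[0,0,0]],[-1,[1,0.9,0],[0,0,0]]]' | grep tool_pos
python3 -m handwheel '[[-1,[0.5,0.45,0],[0,0,0]],[-1,[1,0.9,0],[0,0,0]],[-1,[1,0.9,0],[0,0,0]]]'| grep tool_pos
python3 -m handwheel '[[0,[0.5,0.45,0],[0,0,0]],[0,[1,0.9,0],[0,0,0]],[0,[1,0.9,0],[0,0,0]]]'| grep tool_pos
python3 -m handwheel '[[0,[0,0,0],[0,0,0.1]],[0,[0,0,0],[0,0,0.2]],[0,[0,0,0],[0,0,0.2]],[0,[0,0,0],[0,0,0.206]],[0,[0,0,0],[0,0,0.206]],[0,[0,0,0],[0,0,0.206]],[0,[0,0,0],[0,0,0.206]],[0,[0,0,0],[0,0,0.206]],[0,[0,0,0],[0,0,0.206]],[0,[0,0,0],[0,0,0.206]],[0,[0,0,0],[0,0,0.206]]]'
```

```text
tool_pos: [414.0, 283.2, 226.7]
tool_pos: [471.8, 192.4, 226.5]
tool_pos: [529.6, 101.6, 226.2]
t: 3.1
tool_pos: [527.9, 104.9, 226.5]
ee_rot: [[0.006, -1.0, -0.0], [-1.0, -0.006, 0.0], [-0.0, 0.0, -1.0]]
force: [-0.5, -0.5, 0.7]
width: 43.6
finger_force: 0.0
```

```bash
python3 -m handwheel '[[0,[0.5,-0.3,0],[0,0,0]],[0,[0.935,-0.515,0],[0,0,0]],[0,[0.935,-0.515,0.5],[0,0,0]],[0,[0.935,-0.515,1],[0,0,0]],[0,[0.935,-0.515,1],[0,0,0]]]' | grep tool_pos
python3 -m handwheel '[[0,[0,0,0.4],[0,0,0]],[0,[0,0,0.8],[0,0,0]],[0,[0,0,0.8],[0,0,0]]]'
python3 - <<'E'
from h import *
t=snapshot("top");s=snapshot("side")
a=cv2.resize(t[150:250,250:390],None,fx=4,fy=4,interpolation=cv2.INTER_CUBIC)
b=cv2.resize(s[110:260,225:345],(448,560),interpolation=cv2.INTER_CUBIC)
o=np.zeros((560,448+560,3),np.uint8);o[:,:448]=b;o[:400,448:]=a
cv2.imwrite("pics/c2.png",cv2.resize(o,(800,444)))
E
```

```text
tool_pos: [565.8, 28.5, 141.5]
t: 3.9
tool_pos: [567.5, 29.3, 80.6]
ee_rot: [[0.004, -1.0, -0.005], [-1.0, -0.004, -0.002], [0.002, 0.005, -1.0]]
force: [-0.2, -0.8, -0.0]
width: 43.8
finger_force: 0.0
```

View pics/c2.png

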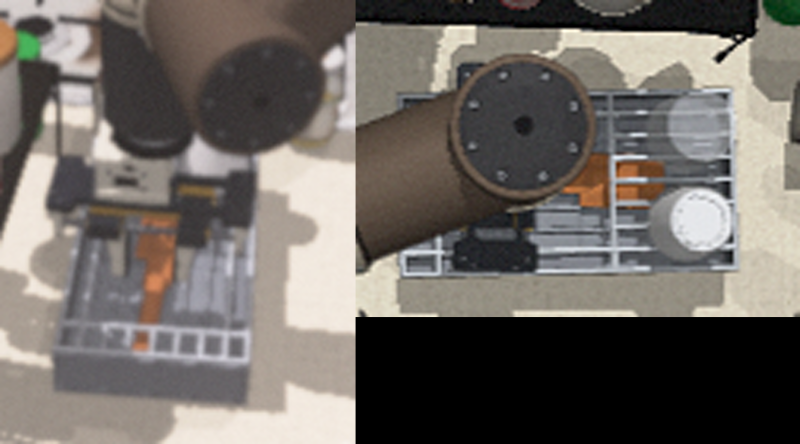

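The side view (left) shows the fingers over the opening, on either side of the handle at about (150,270). The drainer hasn't moved. Next I go down to about 4 mm above the ribs and close.

```bash
python3 -m handwheel '[[0,[0,0,0.3],[0,0,0]],[0,[0,-0.02,0.6],[0,0,0]],[0,[0,-0.02,0.7],[0,0,0]],[0,[0,-0.02,0.77],[0,0,0]],[0,[0,-0.02,0.77],[0,0,0]],[0,[0,-0.02,0.77],[0,0,0]]]'
python3 -m handwheel '[[0.5,[0,0,0],[0,0,0]],[1,[0,0,0],[0,0,0]],[1,[0,0,0],[0,0,0]],[1,[0,0,0],[0,0,0]],[1,[0,0,0],[0,0,0]],[1,[0,0,0],[0,0,0]],[1,[0,0,0],[0,0,0]],[1,[0,0,0],[0,0,0]]]'
```

```text
t: 4.6
tool_pos: [571.7, 29.7, 22.3]
ee_rot: [[0.003, -1.0, 0.002], [-1.0, -0.003, 0.0], [-0.0, -0.002, -1.0]]
force: [0.2, -1.4, -0.1]
width: 43.7
finger_force: 0.0
t: 5.4
tool_pos: [570.9, 29.5, 21.2]
ee_rot: [[0.003, -1.0, 0.0], [-1.0, -0.003, -0.0], [0.0, -0.0, -1.0]]
force: [-1.4, -0.0, 5.1]
width: 19.8
finger_force: 30.0
```

```bash
python3 -m handwheel '[[0.4,[0,0,0],[0,0,0]],[0.4,[0,0,0],[0,0,0]],[0.4,[0,0,0],[0,0,0]],[0.4,[0,0,0.03],[0,0,0]],[0.4,[0,0,0.06],[0,0,0]],[0.4,[0,0,0.06],[0,0,0]],[0.4,[0,0,0.06],[0,0,0]]]'
python3 -m handwheel '[[1,[0,0,0],[0,0,0]],[1,[0,0,0],[0,0,0]],[1,[0,0,0],[0,0,0]],[1,[0,0,0],[0,0,0]],[1,[0,0,0],[0,0,0]],[1,[0,0,0],[0,0,0]]]'
```

```text
t: 6.1
tool_pos: [570.7, 29.4, 16.0]
ee_rot: [[0.003, -1.0, -0.0], [-1.0, -0.003, -0.0], [0.0, 0.0, -1.0]]
force: [-0.1, -0.1, -0.4]
width: 26.2
finger_force: 0.0
t: 6.7
tool_pos: [570.9, 29.5, 16.2]
ee_rot: [[0.003, -1.0, 0.0], [-1.0, -0.003, 0.0], [-0.0, -0.0, -1.0]]
force: [0.6, 0.6, -0.4]
width: 19.8
finger_force: 30.0
```

```bash
python3 -m handwheel '[[1,[0,0,-0.04],[0,0,0]],[1,[0.15,0,-0.04],[0,0,0]],[1,[0.3,0,-0.04],[0,0,0]],[1,[0.45,0,-0.04],[0,0,0]],[1,[0.6,0,-0.04],[0,0,0]],[1,[0.62,0,-0.04],[0,0,0]],[1,[0.62,0,-0.04],[0,0,0]]]'
python3 - <<'E'
from h import *
s=snapshot("side")
cv2.imwrite("pics/c3.png",cv2.resize(s[110:260,225:345],(448,560),interpolation=cv2.INTER_CUBIC))
E
```

```text
t: 7.4
tool_pos: [570.9, -21.0, 19.3]
ee_rot: [[0.001, -1.0, -0.0], [-1.0, -0.001, 0.0], [-0.0, 0.0, -1.0]]
force: [0.2, -0.6, -0.8]
width: 19.5
finger_force: 30.0
```

View pics/c3.png

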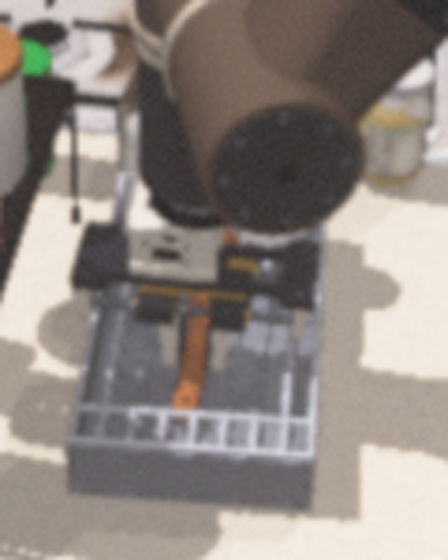

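The handle end at (187,405) is clear of the lip. Now I tilt it 12° about the blade end, which gives about 7 mm of clearance under the deck wire at y=-97.

```bash
python3 -m handwheel '[[1,[0,0,-0.12],[0,-0.0083,0]],[1,[0.015,0,-0.24],[0,-0.0167,0]],[1,[0.03,0,-0.36],[0,-0.025,0]],[1,[0.05,0,-0.485],[0,-0.0333,0]],[1,[0.05,0,-0.485],[0,-0.0333,0]],[1,[0.05,0,-0.485],[0,-0.0333,0]]]'
python3 - <<'E'
from h import *
s=snapshot("side")
cv2.imwrite("pics/c4.png",cv2.resize(s[110:260,225:345],(448,560),interpolation=cv2.INTER_CUBIC))
P=lambda y,z:proj("side",[[570,y,z]])[0]
print(((P(45,80)-[225,110])*3.733).round())
E
```

```text
t: 8.05
tool_pos: [571.1, -24.5, 58.1]
ee_rot: [[0.002, -1.0, -0.0], [-0.978, -0.002, 0.207], [-0.207, -0.0, -0.978]]
force: [0.0, -0.1, -1.5]
width: 19.7
finger_force: 30.0
[184. 359.]
```

View pics/c4.png

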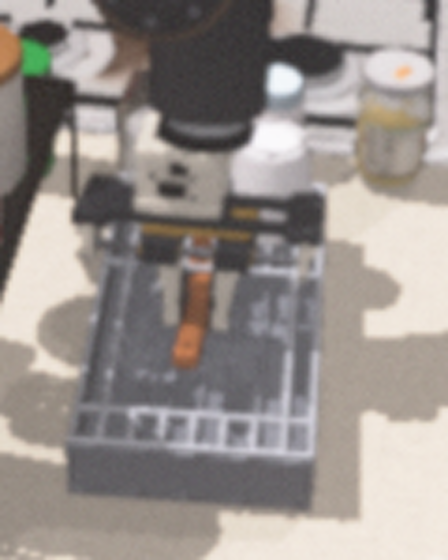

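The handle end at (186,352) is where I predicted it (184,359), at about z=80, up through the opening. Now I draw the turner along its own axis, which is tool -x.

```bash
python3 -m handwheel '[[1,[-0.2,0,0],[0,0,0]],[1,[-0.4,0,0],[0,0,0]],[1,[-0.6,0,0],[0,0,0]],[1,[-0.8,0,0],[0,0,0]],[1,[-0.8,0,0],[0,0,0]]]' | grep -E 'pos|force'
python3 -m handwheel '[[1,[-0.2,0,0],[0,0,0]],[1,[-0.4,0,0],[0,0,0]],[1,[-0.6,0,0],[0,0,0]],[1,[-0.8,0,0],[0,0,0]],[1,[-0.85,0,0],[0,0,0]],[1,[-0.85,0,0],[0,0,0]]]'
python3 - <<'E'
from h import *
t=snapshot("top");s=snapshot("side")
a=cv2.resize(t[150:250,250:390],None,fx=4,fy=4,interpolation=cv2.INTER_CUBIC)
b=cv2.resize(s[110:260,225:345],(448,560),interpolation=cv2.INTER_CUBIC)
o=np.zeros((560,448+560,3),np.uint8);o[:,:448]=b;o[:400,448:]=a
cv2.imwrite("pics/c5.png",cv2.resize(o,(800,444)))
E
```

```text
tool_pos: [571.1, 41.3, 72.3]
force: [-0.3, -0.2, -1.1]
finger_force: 30.0
t: 9.2
tool_pos: [570.7, 106.0, 85.8]
ee_rot: [[0.004, -1.0, -0.0], [-0.978, -0.004, 0.208], [-0.208, -0.0, -0.978]]
force: [-0.7, -0.0, -0.7]
width: 20.0
finger_force: 30.0
```

View pics/c5.png

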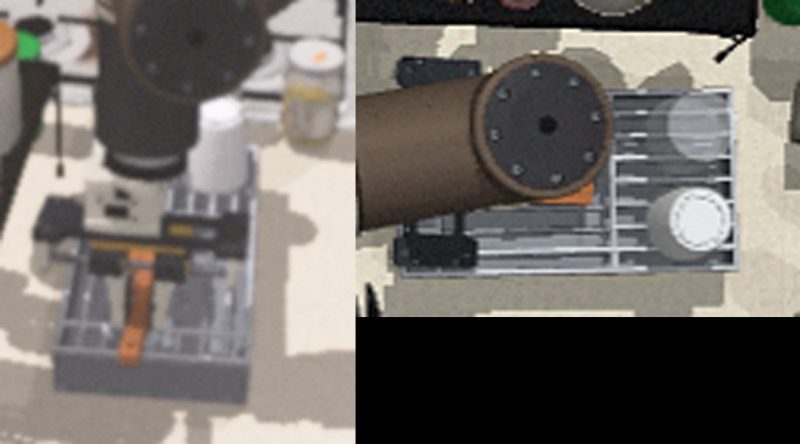

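In the top view the blade end at (593,195) is about 20 mm clear of the cross wire at 613. The drainer and the cup are where they were. Now I lift straight up, level it and centre it.

```bash
python3 -m handwheel '[[1,[-0.04,0,-0.2],[0,0,0]],[1,[-0.083,0,-0.4],[0,0,0]],[1,[-0.125,0,-0.6],[0,0,0]],[1,[-0.166,0,-0.8],[0,0,0]],[1,[-0.195,0,-0.92],[0,0,0]],[1,[-0.195,0,-0.92],[0,0,0]]]' | grep -E 'pos|force'
python3 -m handwheel '[[1,[-0.04,0,-0.2],[0,0,0]],[1,[-0.083,0,-0.4],[0,0,0]],[1,[-0.125,0,-0.6],[0,0,0]],[1,[-0.166,0,-0.8],[0,0,0]],[1,[-0.166,0,-0.8],[0,0.01,0]],[1,[-0.166,0,-0.8],[0,0.02,0]],[1,[-0.166,0,-0.8],[0,0.033,0]],[1,[-0.166,0,-0.8],[0,0.033,0]]]' | grep -E 'pos|force'
python3 -m handwheel '[[1,[0.2,0,0],[0,0,0]],[1,[0.4,0,0],[0,0,0]],[1,[0.6,0,0],[0,0,0]],[1,[0.75,0,0],[0,0,0]],[1,[0.8,0,0],[0,0,0]],[1,[0.8,0,0],[0,0,0]],[1,[0.8,0,0],[0,0,0]],[1,[0.8,0,0],[0,0,0]],[1,[0.8,0,0],[0,0,0]]]'
python3 - <<'E'
from h import *
t=snapshot("top");s=snapshot("side")
a=cv2.resize(t[130:280,140:420],(560,300),interpolation=cv2.INTER_CUBIC)
b=cv2.resize(s[60:260,200:380],(504,560),interpolation=cv2.INTER_CUBIC)
o=np.zeros((560,504+560,3),np.uint8);o[:,:504]=b;o[:300,504:]=a
cv2.imwrite("pics/c6.png",cv2.resize(o,(800,421)))
E
```

```text
tool_pos: [571.4, 104.7, 162.1]
force: [0.5, 0.3, -1.2]
finger_force: 30.0
tool_pos: [570.0, 105.5, 224.5]
force: [0.1, 0.2, -1.4]
finger_force: 30.0
t: 11.6
tool_pos: [570.9, 41.1, 226.0]
ee_rot: [[0.003, -1.0, 0.0], [-1.0, -0.003, 0.002], [-0.002, -0.0, -1.0]]
force: [-0.6, -0.2, -0.4]
width: 19.5
finger_force: 30.0
```

View pics/c6.png

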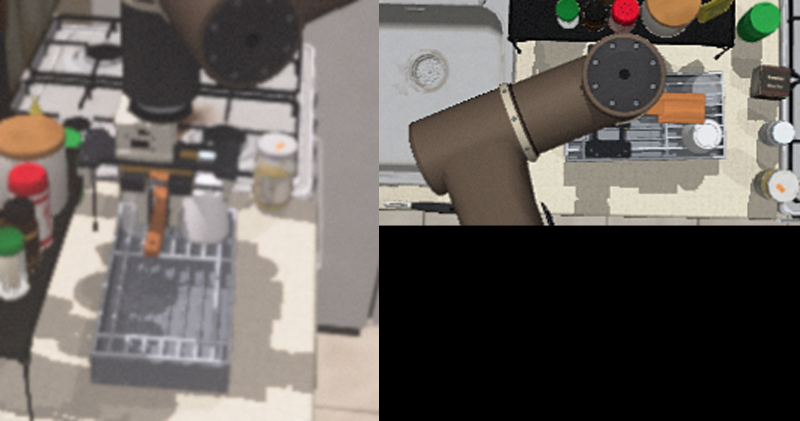

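The turner is out of the drainer, level in the gripper, above the cup and glass. I'll check the end points numerically before handing in.

Run:
```python
from h import *
sc=800/1064
bl=((705/sc-504)/2+140,110/sc/2+130)
print("blade end px",np.round(bl,1),"pred level",proj("top",[[570,-146,232]])[0].round(1),"if blade 30 lower",proj("top",[[570,-143,202]])[0].round(1))
m=orange(snapshot("side"));m[:60]=0;m[190:]=0;m[:,:255]=0;m[:,:][:,290:]=0
ys,xs=np.nonzero(m);i=ys.argmax();print("handle end px",xs[i],ys[i],"pred bottom",proj("side",[[570,112,224]])[0].round(1))
t=snapshot("top");s=cv2.imread("pics/top0.png")
d=cv2.absdiff(t,s).max(2);print("drainer right end/cup diff",d[212:237,345:372].mean().round(1),d[228:240,264:300].mean().round(1))
print(manip.state()['t'])
```

```text
blade end px [356.8 203.2] pred level [356.6 201.8] if blade 30 lower [353.4 202.5]
handle end px 271 179 pred bottom [271.7 182.1]
drainer right end/cup diff 22.7 48.2
11.8
```

```bash
python3 -c "
from plant import manip
print(manip.job_done())"
```

```text
the job is handed in; nothing more can be done
None
```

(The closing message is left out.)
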